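# Third hand: hold a post against the sprung fence

## Task

Be my third hand while I screw this post on from behind the fence: turn the round steel post so that its flat pad faces the fence's sprung plate, and, with the post standing on the bench and the hole in its pad lined up with the hole in the plate, press it squarely against the plate until the brass pointer stands between the two ribs on the fence (about 10 N), without ever driving the plate to its end stop. Then keep gripping and pressing steadily: finish while holding it like that, do not let go, and leave the weight, the V-block and the collet beside the work where they are.

Things in the scene. Friction and masses are not known exactly. Their poses are not given: they have to be found in the camera images.
- post: Loose round steel post, diameter 40, height 72 mm, 0.2 to 0.45 kg, standing on the bench. Origin: centre of the underside; z up its axis, x out through its one flat pad: 26 wide, z = 14 to 54 mm, face 24 mm from the axis (4 mm proud of the round), dark 9 mm hole in the middle. Grip the round at +y and -y (40 mm across). At the start the pad points 0.4 to 2.0 rad anticlockwise of where it must.
- post_pad (a point): Centre of the hole in the pad's face, 24 mm out along the post's x axis and 34 mm above its underside.
- fence: Fixed fence, 138 wide (y), 120 deep (x), 58 mm high (68 with its marks). Origin: on the bench below the middle of the plate's front face at rest; x is the pressing direction, away from the robot; z up. Side cheeks (inner faces y = +-53 mm, fronts x = 14 mm), back wall x = 91 mm; the sprung plate between them. Two dark ribs stand on the +y cheek. In front of it is bare bench.
- plate_hole (a point): Centre of the 14 mm hole in the front face of the sprung plate, 34 mm above the bench; moves with the plate. The plate is steel, 100 wide (y), 12 thick, 8 to 60 mm above the bench; at rest its front face lies at the fence's x = 0.
- plate (a joint): How far the sprung plate has been pushed back along the fence's +x (m): 0 at rest, end stop at 0.025. Spring of 800 N/m without preload (0.8 N per mm). The brass pointer on the plate's top stands between the two ribs from 0.0075 to 0.0175 (6 to 14 N); midway is 0.0125 (10 N).
- weight: Bystander: brass 200 g weight with a knob, 31 mm across, 51 mm high; origin at the centre of its underside.
- v_block: Bystander: ground steel V-block, 48 x 44 x 32 mm; origin at the centre of its underside.
- collet: Bystander: steel spring collet standing on its wide end, 24 mm across, 34 mm high; origin at the centre of its underside.
Mind the look-alikes: they are no part of the job. Leave any blue look-alike of the post alone.

How it is judged:
By the outcome, as a careful person would: the job done as asked, in the order asked, and still so for the second after the job is handed in, while the arm keeps its last pose, push and grip.
It also fails if it takes over 35 s, if anything falls off the work surface, if the arm or the gripper's body presses on something with over 40 N, if the wrist force passes 120 N, or if a joint passes its speed limit or range.

## Robot

A 7-joint arm with a two-finger parallel gripper is mounted at the origin on a cart in front of the work surface, level with it; the furniture and walls round the work are solid. World frame = base frame: x ahead of the robot, y to its left, z up, the work surface at z = 0. Lengths are in m, angles in rad, forces in N, time in s.
With the tool pointing down it reaches from about 0.35 to 0.9 m from the base axis. Payload 7.2 kg.
Tool frame: the origin (TCP) lies midway between the tips of the shut fingers; the grasp point (between the pads) lies 19 mm behind it (bot.grip_point_offset is the z of the grasp point in the tool frame, in m); z points along the fingers, y is the line along which they close (so a half turn about z gives the same grasp; the last joint's range is limited). The gripper opens to 88 mm and grips with 3 to 60 N. Pads are 20 mm wide; open, the fingers measure 115 mm over their backs; the gripper's body (75 mm by 178 mm) begins 61 mm behind the grasp point.
Start: joints at [-1.396, 0.411, -0.013, 1.596, 0.006, 1.134, -0.082], TCP at [0.15, 0.607, 0.188] pointing down, gripper open.
Joint ranges: [-2.95, 2.95], [-0.29, 1.99], [-1.47, 1.44], [0.14, 2.54], [-1.03, 4.17], [0.13, 1.85], [-2.86, 2.86]. Speed limits (rad/s): [2.39, 2.39, 3.01, 3.01, 3.14, 3.14, 3.14].

## Interface

Orientations are given as a rotation vector (axis times angle).
In Python, from station import bot gives the robot as it stands.
- The arm moves only by the tool play_rows, never from a script. Its argument "deltas" is a list of rows, each a list of 3 entries, a list of its own where there are three numbers: the shift along the tool's x, y, z in m, then the turn, a rotation vector about the tool's x, y, z in degrees, then the opening, from 0 (shut) to 1 (fully open). A call has 1 to 12 rows; each row shifts and turns the commanded pose from where the row before left it, along the tool's axes as they then stand; what a row does not reach is not made up. A row lasts 1/8 s, in which the tool goes at most 62.5 mm and 10.7 degrees, less where a joint would pass 70% of its speed; a pose out of reach is approached as far as the arm can. A call is refused whole if a number of a shift passes 0.0625 or a number of a turn 10.7, either way. A call with a gripper value outside its range is refused whole. The fingers move at their own pace and stop on an object; "squeeze" is the grip in N (left out, the last holds). Time passes only in rows, so rows that do not move let the fingers close. It gives the time, the measured TCP pose, the force, the opening and the grip force at its end, in the units of the state.
- bot.sense(): the state, without advancing time (a new reading comes with each control period).
- bot.get_image(name): name is "side" or "top"; returns (picture, depth): 480x640x3 uint8, blue, green, red; 480x640 float32, m along the optical axis (not along the pixel's ray), 0 where there is no reading.
- bot.camera_params(name): a dict with "vfov" (degrees; the focal length in pixels is half the picture's height over the tangent of half this angle, whatever the lens; pixels are square), "cx", "cy" (the principal point, pixels), "world_from_camera" (4x4, takes a point from camera to world coordinates). Camera axes: x right, y up, looking along -z (the intrinsics and any distortion apply to the point x, -y, -z); pixel columns grow to the right and rows downward; lengths in m; the calibration is good to about 2 mm. A picture is of the moment at which its call begins. camera_params takes no time and is no camera call.
- bot.sign_off(): hands the job in; it is judged then, once.
The state is a dict: "time": time; "q": joint angles; "dq": joint speeds; "joint_efforts": joint torques, N m; "tcp_pos": TCP position; "eef_rot": TCP orientation; "force": force on the tool from outside, world axes, zero at the start; "moment": the same for the moment, N m; "width": opening from 0.0 (shut) to 1.0 (fully open); "grasp_force": force on a finger pad.
Only numpy, scipy, OpenCV 4.12 (cv2) and the standard library are available. Lean on these libraries where they do the work, as an engineer would, in place of code of your own. Each camera call takes 0.05 s, during which the arm holds its last target. There are 200 camera calls.

## Working session

There is one attempt and no reset: what is moved stays moved. The work goes in short steps, Python scripts to look and compute and a tool call to move; the robot and the scene stay as the last step left them, time stands still between calls to the robot, and variables do not carry over. Pictures are saved under pics/ and viewed, at most 10 in all, crops included, and the job is handed in when it is done.

Besides the shell and the picture viewer there is one more tool, called after "Call:" as name(argument=value, ...) on one line, values as JSON. play_rows: Moves the arm, as the interface text tells. Its arguments: {"type":"object","properties":{"deltas":{"type":"array"},"squeeze":{"type":"number"}},"required":["deltas"]}

```bash
mkdir -p pics; cat > h.py <<'E'
import numpy as np,cv2
from station import bot
def grab(n):
    im,d=bot.get_image(n);p=bot.camera_params(n)
    f=240/np.tan(np.radians(p['vfov'])/2);T=np.array(p['world_from_camera'])
    v,u=np.mgrid[0:480,0:640]
    P=np.stack([(u-p['cx'])/f*d,-(v-p['cy'])/f*d,-d,np.ones_like(d)],-1)@T.T
    return im,d,P[...,:3],p
E
python3 - <<'E'
from h import *
for n in('top','side'):
    im,d,P,p=grab(n);print({k:v for k,v in p.items()});cv2.imwrite(f'pics/{n}0.png',im);np.savez(f'{n}0.npz',im=im,P=P,d=d)
s=bot.sense();print(s['tcp_pos'],s['eef_rot'],s['time'],s['force'])
E
```

```text
{'vfov': 43.37512004850437, 'cx': 318.1162635201544, 'cy': 238.35234014895235, 'world_from_camera': array([[ 0.00953943,  0.98689759, -0.16106568,  0.38926514],
       [-0.99979595,  0.01228161,  0.01603818,  0.01464105],
       [ 0.01780618,  0.16087982,  0.98681337,  1.10418523],
       [ 0.        ,  0.        ,  0.        ,  1.        ]])}
{'vfov': 43.195196783792, 'cx': 315.4583441742325, 'cy': 231.13731254512874, 'world_from_camera': array([[-0.99522493,  0.07218757, -0.06569846,  0.50157145],
       [-0.0965766 , -0.63066351,  0.7700237 ,  0.7549559 ],
       [ 0.01415252,  0.77269172,  0.63462368,  0.69911327],
       [ 0.        ,  0.        ,  0.        ,  1.        ]])}
[0.15018399 0.60619172 0.18710918] [-3.80396162e-01 -3.11840127e+00  2.18007390e-03] 0.1 [ 0.64193902 -0.23542878  0.33415938]
```

View pics/top0.png

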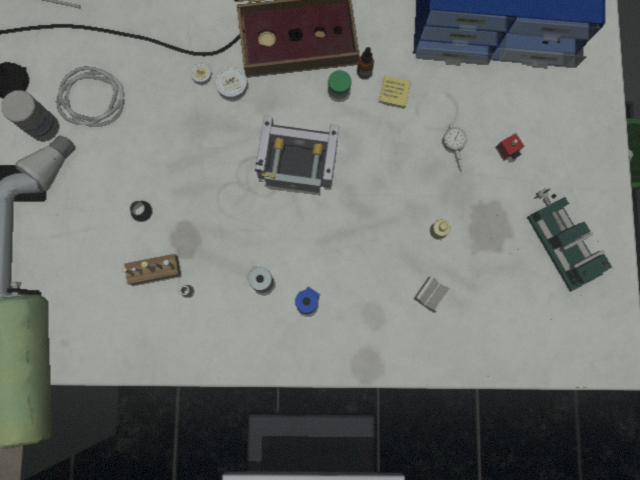

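View pics/side0.png

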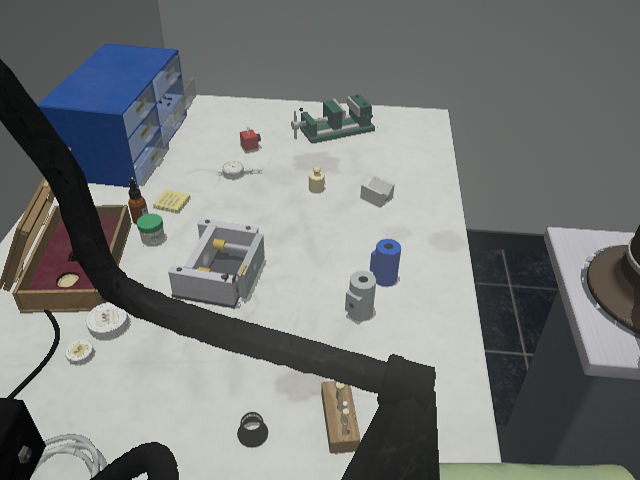

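The top view shows the steel post at (260,279), its blue look-alike at (307,301) and the fence at (297,155) with the plate along row ~185. The side view shows the post at (362,295), with its pad to the lower left at (351,302). Next I'll measure these.

```bash
python3 - <<'E'
from h import *
from scipy.optimize import least_squares
t=np.load('top0.npz');s=np.load('side0.npz')
def fit(P,z0,z1,c,r=.04):
    Q=P.reshape(-1,3);return Q[(abs(Q[:,2]-(z0+z1)/2)<(z1-z0)/2)&(np.hypot(*(Q[:,:2]-c).T)<r)]
P=t['P'];c0=P[279,268,:2];print('post px',P[279,268],'blue',P[301,298],'bench',P[330,260], s['P'][380,280])
A=fit(P,.064,.08,c0);print('top-cam post top n',len(A),A.min(0),A.max(0),A.mean(0))
B=fit(s['P'],.064,.08,c0);print('side',len(B),B.min(0),B.max(0))
c=(A.min(0)+A.max(0))[:2]/2
for z0,z1 in((.005,.012),(.018,.05),(.058,.068)):
  for nm,Pp in(('t',P),('s',s['P'])):
    D=fit(Pp,z0,z1,c,.035)
    if len(D)<5: continue
    v=D[:,:2]-c;r=np.hypot(*v.T);a=np.degrees(np.arctan2(v[:,1],v[:,0]))
    print(nm,z0,len(D)); 
    for lo in range(-180,180,15):
        m=(a>=lo)&(a<lo+15)
        if m.sum()>3: print('  ',lo,m.sum(),np.round(np.percentile(r[m],[50,90])*1e3,1))
# fence
for nm,Pp in(('t',P),('s',s['P'])):
  Q=Pp.reshape(-1,3);F=P[155,297,:2]
  K=Q[(Q[:,2]>.05)&(Q[:,2]<.075)&(np.hypot(*(Q[:,:2]-F).T)<.12)]
  print(nm,len(K),cv2.minAreaRect((K[:,:2]*1e3).astype(np.float32)),cv2.boxPoints(cv2.minAreaRect((K[:,:2]*1e3).astype(np.float32))).tolist())
im=t['im'];a=cv2.resize(im[110:200,245:350],None,fx=5,fy=5,interpolation=2);b=cv2.resize(im[260:320,235:330],None,fx=5,fy=5,interpolation=2)
S=s['im'];e=cv2.resize(S[215:330,160:410],None,fx=3.2,fy=3.2,interpolation=2)
cv2.imwrite('pics/fence.png',a);cv2.imwrite('pics/post.png',e[:600,:800])
E
```

```text
post px [0.48650812 0.08323347 0.06838292] blue [0.44935159 0.03114692 0.06924313] bench [ 0.40048656  0.10028015 -0.00259343] [ 5.91546922e-01  2.38470087e-01 -1.23428072e-04]
top-cam post top n 415 [0.46764599 0.07781472 0.06489222] [0.5071248  0.11584499 0.07667873] [0.48696657 0.09679568 0.07064568]
side 459 [0.4667943  0.0783481  0.06400641] [0.50478188 0.11961513 0.07435773]
t 0.005 6
s 0.005 50
   90 10 [19.4 22.2]
   105 10 [20. 21.]
   120 7 [21.3 22.2]
   135 7 [22.  22.4]
   150 5 [21.3 21.4]
t 0.018 41
   -180 5 [19.7 20. ]
   -165 5 [19.7 19.9]
   -150 6 [19.9 20. ]
   -135 5 [19.8 19.8]
   -120 5 [19.7 20. ]
s 0.018 428
   15 7 [24.9 25.2]
   30 56 [24.2 25.3]
   45 45 [23.2 24. ]
   60 49 [23.8 25.1]
   75 64 [26.  27.4]
   90 50 [21.  23.7]
   105 53 [20.6 21.9]
   120 44 [20.7 21.9]
   135 34 [21.4 22.1]
   150 21 [21.4 21.8]
   165 5 [21.5 21.8]
t 0.058 41
   -180 4 [19.7 19.8]
   120 4 [13.3 17.7]
   165 4 [18.1 19.8]
s 0.058 126
   15 5 [18.3 18.4]
   30 9 [18.2 18.7]
   45 12 [19.  19.6]
   60 14 [18.8 20.3]
   75 15 [19.9 21.6]
   90 20 [20.2 20.9]
   105 16 [20.3 21.6]
   120 12 [21.1 21.8]
   135 15 [20.9 22.4]
   150 7 [21.6 21.9]
t 1957 ((718.7625122070312, 37.577423095703125), (138.07754516601562, 118.58702087402344), 82.55201721191406) [[651.02001953125, -23.192886352539062], [768.6065673828125, -38.564849853515625], [786.5050048828125, 98.34773254394531], [668.91845703125, 113.71969604492188]]
s 2046 ((717.5357055664062, 38.2042121887207), (142.21038818359375, 118.61002349853516), 82.50760650634766) [[649.46533203125, -24.56084442138672], [767.0626220703125, -40.026947021484375], [785.6060791015625, 100.96926879882812], [668.0087890625, 116.43537139892578]]
```

View pics/fence.png

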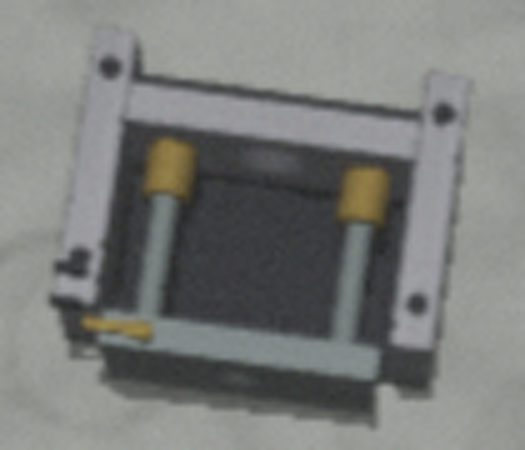

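View pics/post.png

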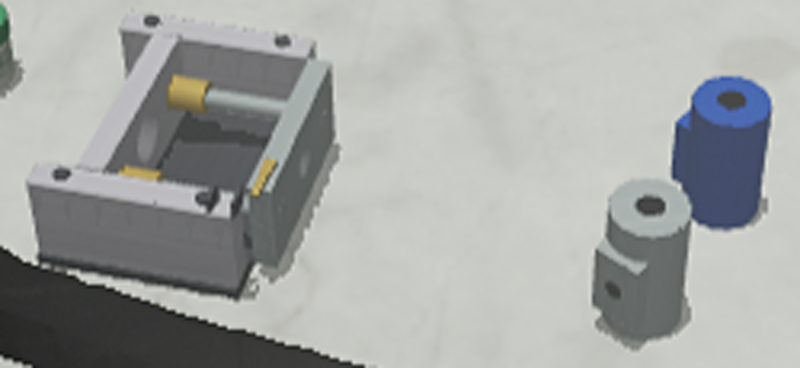

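The fence crop shows the plate front at about (240,390), with the pointer at rest left of the ribs. The side crop shows the steel post's pad facing the camera's lower left with its dark hole at (612,290), so the pad points between +x and +y. I'll refine these and plan the approach.

```bash
cat > meas.py <<'E'
from h import *
from scipy.optimize import least_squares
def post(P,c0,a0,bias=0):
    """fit centre+pad angle to side-cam points z 16..52: signed distance to disc∪pad outline"""
    Q=P.reshape(-1,3);Q=Q[(Q[:,2]>.018)&(Q[:,2]<.050)&(np.hypot(*(Q[:,:2]-c0).T)<.036)][:,:2]
    def res(p):
        v=Q-p[:2];c,s=np.cos(p[2]),np.sin(p[2]);x=v@[c,s];y=v@[-s,c]
        d1=np.hypot(x,y)-.020
        dx=x-.024;dy=abs(y)-.013;d2=np.where((dx>0)&(dy>0),np.hypot(dx,dy),np.maximum(dx,dy))
        return np.minimum(d1,d2)*1e3
    best=min((least_squares(res,[*c0,a0+k],loss='soft_l1',x_scale=[.001,.001,.1]) for k in(-.4,-.2,0,.2,.4)),key=lambda r:r.cost)
    return best.x,np.sqrt(np.median(best.fun**2)),len(Q)
def fence(P,F):
    Q=P.reshape(-1,3);K=Q[(Q[:,2]>.045)&(Q[:,2]<.063)&(np.hypot(*(Q[:,:2]-F).T)<.1)]
    b=cv2.boxPoints(cv2.minAreaRect((K[:,:2]*1e3).astype(np.float32)))
    b=b[np.argsort(b[:,0])];d=b[2:].mean(0)-b[:2].mean(0);return b[:2].mean(0),b.mean(0),np.degrees(np.arctan2(d[1],d[0]))
E
python3 - <<'E'
from meas import *
t=np.load('top0.npz');s=np.load('side0.npz')
for n,S in(('s',s),('t',t)):
    x,r,N=post(S['P'],np.array([.4872,.0968]),np.radians(52));print(n,x[:2],np.degrees(x[2]),r,N)
    print('fence',fence(S['P'],np.array([.718,.038])))
Q=t['P'].reshape(-1,3);A=Q[(Q[:,2]>.066)&(Q[:,2]<.08)&(np.hypot(*(Q[:,:2]-[.487,.0968]).T)<.04)]
print(cv2.minEnclosingCircle((A[:,:2]*1e3).astype(np.float32)))
# plate front face from side/top: points z .02-.055 just ahead
for n,S in(('s',s),('t',t)):
    Q=S['P'].reshape(-1,3);u=np.array([np.cos(np.radians(-7.45)),np.sin(np.radians(-7.45))]);w=np.array([-u[1],u[0]])
    r=Q[:,:2]-[.660,.0455];X=r@u;Y=r@w
    m=(Q[:,2]>.056)&(Q[:,2]<.064)&(X>-.01)&(X<.018)&(abs(Y)<.04);print(n,m.sum(),'plate top X',np.percentile(X[m],[2,50,98]))
    m=(Q[:,2]>.054)&(Q[:,2]<.062)&(X>.03)&(X<.08);y=np.sort(Y[m]);print(' cheeks',y[y<0].min(),y[y<0].max(),y[y>0].min(),y[y>0].max())
E
```

```text
s [0.48583505 0.09680623] 53.58253820001448 0.4948228680505834 428
fence (array([658.6653  ,  46.001907], dtype=float32), array([717.5379  ,  38.179173], dtype=float32), np.float32(-7.568874))
t [0.48745418 0.09757818] -54.917053111557685 0.357554747754292 41
fence (array([659.96924 ,  45.263405], dtype=float32), array([718.76245 ,  37.577423], dtype=float32), np.float32(-7.4479785))
((487.4136657714844, 96.8268051147461), 19.859172821044922)
s 260 plate top X [-0.00079802  0.00496191  0.01149318]
 cheeks -1.052871342184871 -0.05008731893943933 0.05183521706019492 0.07117634584043257
t 291 plate top X [0.00052779 0.00673103 0.01292931]
 cheeks -0.45420430862062006 -0.053286245476768815 0.05245547042935412 0.4689835352442529
```

```bash
cat > plan.py <<'E'
from h import *
from scipy.spatial.transform import Rotation as R
import json
def plan(p1,yawy,n,rot0=None,p0=None,nt=None):
    """rows to world p1, tool pointing down with tool-y at yawy deg (level corrected), n rows"""
    s=bot.sense();p0=np.array(s['tcp_pos'] if p0 is None else p0);R0=R.from_rotvec(s['eef_rot'] if rot0 is None else rot0)
    a=np.radians(yawy);y=np.array([np.cos(a),np.sin(a),0]);z=np.array([0,0,-1.]);x=np.cross(y,z)
    R1=R.from_matrix(np.stack([x,y,z],1));w=(R0.inv()*R1).as_rotvec()
    rows=[];Rc=R0;pc=p0
    for k in range(n):
        sh=Rc.inv().apply((np.array(p1)-pc)/(n-k));sh=np.round(sh,4)
        tw=np.round(np.degrees((Rc.inv()*R1).as_rotvec())/(n-k),2)
        rows.append([sh.tolist(),tw.tolist(),1]);pc=pc+Rc.apply(sh);Rc=Rc*R.from_rotvec(np.radians(tw))
    print(json.dumps(rows)); return pc,Rc.as_rotvec()
E
python3 - <<'E'
from plan import *
plan([.4867,.0968,.150],-36.4,12)
E
```

```text
[[[-0.0374, -0.0345, 0.0031], [-0.0, 0.01, 9.37], 1], [[-0.0425, -0.0279, 0.0031], [-0.0, 0.01, 9.37], 1], [[-0.0465, -0.0206, 0.0031], [-0.0, 0.01, 9.38], 1], [[-0.0493, -0.0127, 0.0031], [-0.01, 0.01, 9.37], 1], [[-0.0507, -0.0046, 0.0031], [-0.01, 0.01, 9.38], 1], [[-0.0507, 0.0038, 0.0031], [-0.01, 0.01, 9.37], 1], [[-0.0495, 0.012, 0.0031], [-0.0, 0.0, 9.38], 1], [[-0.0468, 0.0199, 0.0031], [-0.01, 0.01, 9.37], 1], [[-0.043, 0.0272, 0.0031], [-0.0, 0.0, 9.38], 1], [[-0.038, 0.0338, 0.0031], [-0.01, 0.01, 9.37], 1], [[-0.0319, 0.0396, 0.0031], [-0.0, 0.0, 9.38], 1], [[-0.0251, 0.0443, 0.0032], [-0.01, 0.01, 9.37], 1]]
```

Call:
play_rows(deltas=[[[-0.037, -0.034, 0.003], [0, 0, 9.4], 1], [[-0.042, -0.028, 0.003], [0, 0, 9.4], 1], [[-0.046, -0.021, 0.003], [0, 0, 9.4], 1], [[-0.049, -0.013, 0.003], [0, 0, 9.4], 1], [[-0.051, -0.005, 0.003], [0, 0, 9.4], 1], [[-0.051, 0.004, 0.003], [0, 0, 9.4], 1], [[-0.05, 0.012, 0.003], [0, 0, 9.4], 1], [[-0.047, 0.02, 0.003], [0, 0, 9.4], 1], [[-0.043, 0.027, 0.003], [0, 0, 9.4], 1], [[-0.038, 0.034, 0.003], [0, 0, 9.4], 1], [[-0.032, 0.04, 0.003], [0, 0, 9.4], 1], [[-0.025, 0.044, 0.003], [0, 0, 9.4], 1]], squeeze=45)

```text
time: 1.6
tcp_pos: [0.4849, 0.0943, 0.1517]
eef_rot: [-2.811, -1.402, -0.0]
force: [0.2, 0.6, 1.2]
width: 1.0
grasp_force: 0.0
```

Call:
play_rows(deltas=[[[0, 0, 0], [0, 0, 0], 1], [[0, 0, 0], [0, 0, 0], 1]])

```text
time: 1.85
tcp_pos: [0.4837, 0.0962, 0.1515]
eef_rot: [-2.807, -1.411, 0.001]
force: [-0.1, 0.2, 0.4]
width: 1.002
grasp_force: 0.0
```

```bash
python3 - <<'E'
from plan import *
s=bot.sense();print(s['time'],s['tcp_pos'],np.round(s['q'],2),R.from_rotvec(s['eef_rot']).as_matrix().round(3).tolist())
plan([.4867,.0968,.016],-36.4,8)
E
```

```text
1.85 [0.48372809 0.09623584 0.1515016 ] [-0.8   0.25  0.6   1.98 -0.17  0.96 -0.75] [[0.597, 0.803, -0.001], [0.803, -0.597, 0.0], [-0.001, -0.001, -1.0]]
[[[0.0003, 0.0003, 0.0169], [-0.01, 0.0, -0.03], 1], [[0.0003, 0.0003, 0.0169], [-0.01, 0.0, -0.03], 1], [[0.0003, 0.0003, 0.0169], [-0.0, 0.01, -0.03], 1], [[0.0003, 0.0002, 0.017], [-0.01, 0.0, -0.03], 1], [[0.0003, 0.0003, 0.0169], [-0.0, 0.01, -0.03], 1], [[0.0003, 0.0002, 0.017], [-0.01, 0.0, -0.03], 1], [[0.0002, 0.0003, 0.0169], [-0.0, 0.01, -0.02], 1], [[0.0003, 0.0002, 0.017], [-0.01, 0.0, -0.03], 1]]
```

Call:
play_rows(deltas=[[[0.0022, 0.002, 0.005], [0, 0, 0], 1], [[0, 0, 0.022], [0, 0, 0], 1], [[0, 0, 0.022], [0, 0, 0], 1], [[0, 0, 0.022], [0, 0, 0], 1], [[0, 0, 0.022], [0, 0, 0], 1], [[0, 0, 0.02], [0, 0, 0], 1], [[0, 0, 0.014], [0, 0, 0], 1], [[0, 0, 0.007], [0, 0, 0], 1], [[0, 0, 0], [0, 0, 0], 1], [[0, 0, 0], [0, 0, 0], 0.7], [[0, 0, 0], [0, 0, 0], 0.55], [[0, 0, 0], [0, 0, 0], 0.5]])

```text
time: 3.35
tcp_pos: [0.4875, 0.0964, 0.0182]
eef_rot: [-2.808, -1.409, -0.001]
force: [0.1, -0.0, -0.1]
width: 0.696
grasp_force: 0.0
```

Call:
play_rows(deltas=[[[0, 0, 0], [0, 0, 0], 0.45], [[0, 0, 0], [0, 0, 0], 0.3], [[0, 0, 0], [0, 0, 0], 0.1], [[0, 0, 0], [0, 0, 0], 0.0], [[0, 0, 0], [0, 0, 0], 0.0], [[0, 0, 0], [0, 0, 0], 0.0]])

```text
time: 4.1
tcp_pos: [0.4871, 0.0964, 0.0178]
eef_rot: [-2.808, -1.409, 0.0]
force: [-0.2, 0.9, 1.2]
width: 0.448
grasp_force: 44.9
```

```bash
python3 - <<'E'
from plan import *
s=bot.sense();print(s['time'],s['tcp_pos'],np.round(s['q'],2),R.from_rotvec(s['eef_rot']).as_matrix().round(3).tolist())
u=np.array([np.cos(np.radians(-7.5)),np.sin(np.radians(-7.5))])
O=np.array([.6595,.0455]);g=O-u*(.024+.030)
p=np.array(s['tcp_pos'])+[0,0,.006];print(g)
plan([*g,p[2]],-97.5,12,p0=p)
E
```

```text
4.1 [0.48712511 0.0963931  0.01782815] [-0.69  0.46  0.5   2.09 -0.35  0.67 -0.59] [[0.598, 0.802, -0.0], [0.802, -0.598, 0.0], [-0.0, -0.0, -1.0]]
[0.60596198 0.05254841]
[[[0.003, 0.0101, -0.0], [-0.0, 0.0, 5.07], 1], [[0.0039, 0.0098, -0.0], [-0.0, 0.0, 5.07], 1], [[0.0047, 0.0094, -0.0], [-0.0, 0.0, 5.07], 1], [[0.0055, 0.009, -0.0], [-0.0, 0.0, 5.06], 1], [[0.0063, 0.0085, -0.0], [-0.0, 0.0, 5.07], 1], [[0.007, 0.0079, -0.0], [-0.0, 0.0, 5.06], 1], [[0.0077, 0.0072, -0.0], [-0.0, 0.0, 5.07], 1], [[0.0083, 0.0065, -0.0], [-0.0, 0.0, 5.06], 1], [[0.0089, 0.0057, -0.0], [-0.0, 0.0, 5.07], 1], [[0.0093, 0.005, -0.0], [-0.0, 0.01, 5.06], 1], [[0.0098, 0.0041, -0.0], [-0.0, 0.0, 5.07], 1], [[0.0101, 0.0032, -0.0], [-0.01, 0.01, 5.06], 1]]
```

Call:
play_rows(deltas=[[[0, 0, -0.003], [0, 0, 0], 0], [[0, 0, -0.004], [0, 0, 0], 0], [[0, 0, 0], [0, 0, 0], 0]])

```text
time: 4.47
tcp_pos: [0.4875, 0.0962, 0.0251]
eef_rot: [2.808, 1.409, 0.001]
force: [-0.1, -0.7, -4.5]
width: 0.449
grasp_force: 44.9
```

Call:
play_rows(deltas=[[[0.003, 0.0101, 0], [0, 0, 5.07], 0], [[0.0039, 0.0098, 0], [0, 0, 5.07], 0], [[0.0047, 0.0094, 0], [0, 0, 5.07], 0], [[0.0055, 0.009, 0], [0, 0, 5.07], 0], [[0.0063, 0.0085, 0], [0, 0, 5.07], 0], [[0.007, 0.0079, 0], [0, 0, 5.07], 0], [[0.0077, 0.0072, 0], [0, 0, 5.07], 0], [[0.0083, 0.0065, 0], [0, 0, 5.07], 0], [[0.0089, 0.0057, 0], [0, 0, 5.07], 0], [[0.0093, 0.005, 0], [0, 0, 5.07], 0], [[0.0098, 0.0041, 0], [0, 0, 5.07], 0], [[0.0101, 0.0032, 0], [0, 0, 5.07], 0]])

```text
time: 5.98
tcp_pos: [0.6063, 0.0524, 0.0246]
eef_rot: [3.134, -0.211, -0.001]
force: [-0.9, -0.2, -2.6]
width: 0.449
grasp_force: 44.9
```

Call:
play_rows(deltas=[[[0, 0, 0], [0, 0, 0], 0], [[0, 0, 0], [0, 0, 0], 0], [[0, 0, 0], [0, 0, 0], 0]])

```text
time: 6.35
tcp_pos: [0.6056, 0.0527, 0.0248]
eef_rot: [-3.135, 0.205, 0.001]
force: [0.2, 0.9, -3.5]
width: 0.446
grasp_force: 44.9
```

```bash
python3 - <<'E'
from meas import *
s=bot.sense();print(s['time'],s['tcp_pos'],s['eef_rot'],s['force'])
im,d,P,p=grab('side');it,dt,Pt,pt=grab('top')
c=np.array(s['tcp_pos'][:2])
for n,Q in(('s',P),('t',Pt)):
    try:
        x,r,N=post(Q,c,np.radians(-7.5));print(n,x[:2],np.degrees(x[2]),r,N)
    except Exception as e: print(n,e)
    print(fence(Q,np.array([.718,.038])))
cv2.imwrite('pics/s2.png',np.vstack([cv2.resize(im[190:330,160:400],None,fx=3,fy=3)[:,:720],cv2.resize(it[150:200,220:460],None,fx=3,fy=3)]))
E
```

```text
6.35 [0.60564436 0.05270643 0.02477101] [-3.13456750e+00  2.04803954e-01  7.45886502e-04] [ 0.21066763  0.88226686 -3.51243277]
s [0.60482117 0.05299429] 14.349797195547225 1.0353179400390753 410
(array([619.9006 ,  51.41472], dtype=float32), array([697.8999 ,  41.06151], dtype=float32), np.float32(-7.5609345))
t [0.6071216  0.05370827] 107.60186247124831 0.23089534195343644 46
(array([654.0725  ,  -8.235715], dtype=float32), array([712.1398  , -20.426739], dtype=float32), np.float32(-11.856849))
```

View pics/s2.png

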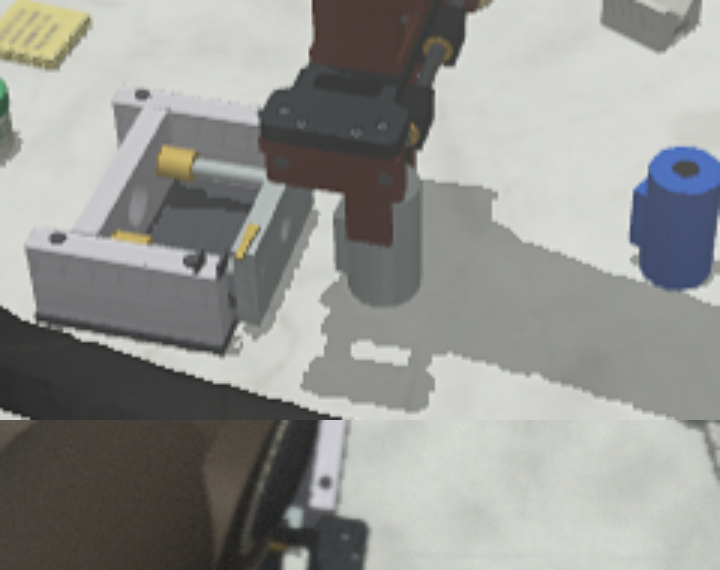

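The side crop shows the post held upright, its pad at (342,245) facing the plate, and the pointer at rest. I'll check the pad angle with the finger points left out.

```bash
python3 - <<'E'
from meas import *
im,d,P,p=grab('side');c=np.array([.6056,.0527])+[-.0013,.0004]
Q=P.reshape(-1,3);a=np.radians(-7.5);u=np.array([np.cos(a),np.sin(a)]);w=np.array([-u[1],u[0]])
X=(Q[:,:2]-c)@u;Y=(Q[:,:2]-c)@w
m=(Q[:,2]>.026)&(Q[:,2]<.056)&(X>.011)&(X<.032)&(abs(Y)<.022)
print(m.sum())
o=np.argsort(Y[m]);print(np.round(np.c_[X[m],Y[m],Q[m,2]][o]*1e3,1)[::max(1,m.sum()//45)].tolist())
E
```

```text
91
[[21.3, 11.0, 48.1], [23.3, 11.3, 34.9], [24.2, 12.3, 48.5], [18.0, 12.4, 37.1], [24.2, 12.4, 46.5], [20.8, 12.6, 51.7], [18.0, 12.6, 35.1], [21.2, 12.8, 36.7], [24.0, 12.9, 51.3], [22.9, 12.9, 34.3], [20.6, 12.9, 54.2], [19.0, 13.0, 52.5], [23.0, 13.1, 27.9], [23.8, 13.2, 53.7], [21.1, 13.3, 35.0], [22.4, 13.5, 43.6], [15.8, 13.6, 45.2], [16.2, 13.6, 29.9], [17.7, 13.8, 31.9], [22.7, 13.8, 30.8], [21.1, 13.8, 28.9], [24.1, 13.9, 37.1], [22.8, 14.1, 26.6], [20.5, 14.2, 44.7], [24.2, 14.2, 33.0], [22.1, 14.3, 46.5], [15.6, 14.3, 43.7], [22.0, 14.3, 48.7], [18.9, 14.4, 43.1], [23.9, 14.5, 39.9], [19.1, 14.6, 34.5], [22.4, 14.7, 33.9], [13.9, 14.8, 42.4], [15.7, 14.9, 33.3], [14.0, 14.9, 33.8], [14.1, 15.0, 29.5], [21.7, 15.1, 51.6], [16.9, 15.2, 44.3], [13.8, 15.3, 38.5], [13.6, 15.8, 41.2], [12.0, 16.1, 35.3], [12.0, 16.4, 33.4], [11.5, 16.9, 47.0], [11.7, 17.1, 38.5], [11.8, 17.3, 30.0], [11.5, 18.6, 29.0]]
```

Call:
play_rows(deltas=[[[0, 0, 0.003], [0, 0, 0], 0], [[0, 0, 0.002], [0, 0, 0], 0], [[0, 0, 0.001], [0, 0, 0], 0], [[0, 0, 0.001], [0, 0, 0], 0], [[0, 0, 0], [0, 0, 0], 0]])

```text
time: 7.12
tcp_pos: [0.6062, 0.0524, 0.0179]
eef_rot: [-3.135, 0.207, -0.0]
force: [0.5, 0.7, -1.0]
width: 0.445
grasp_force: 44.9
```

Call:
play_rows(deltas=[[[0.003, 0, 0], [0, 0, 0], 0], [[0.004, 0, 0], [0, 0, 0], 0], [[0.004, 0, 0], [0, 0, 0], 0], [[0.004, 0, 0], [0, 0, 0], 0], [[0.004, 0, 0], [0, 0, 0], 0], [[0.003, 0, 0], [0, 0, 0], 0], [[0.003, 0, 0], [0, 0, 0], 0], [[0, 0, 0], [0, 0, 0], 0], [[0, 0, 0], [0, 0, 0], 0]])

```text
time: 8.25
tcp_pos: [0.6314, 0.049, 0.0179]
eef_rot: [3.135, -0.207, 0.002]
force: [-0.6, 0.0, 0.5]
width: 0.448
grasp_force: 45.0
```

Call:
play_rows(deltas=[[[0.002, 0, 0], [0, 0, 0], 0], [[0.002, 0, 0], [0, 0, 0], 0], [[0.002, 0, 0], [0, 0, 0], 0], [[0.002, 0, 0], [0, 0, 0], 0], [[0.002, 0, 0], [0, 0, 0], 0], [[0.002, 0, 0], [0, 0, 0], 0], [[0, 0, 0], [0, 0, 0], 0], [[0, 0, 0], [0, 0, 0], 0]])

```text
time: 9.25
tcp_pos: [0.6416, 0.0485, 0.0186]
eef_rot: [-3.133, 0.206, 0.004]
force: [-8.3, 1.8, 12.5]
width: 0.448
grasp_force: 45.0
```

```bash
python3 - <<'E'
from h import *
s=bot.sense();print(s['time'],s['tcp_pos'],s['eef_rot'],s['force'])
im,d,P,p=grab('side');np.savez('side3.npz',im=im,P=P)
cv2.imwrite('pics/s3.png',cv2.resize(im[225:325,160:320],None,fx=5,fy=5,interpolation=2))
Q=P.reshape(-1,3);a=np.radians(-7.5);u=np.array([np.cos(a),np.sin(a)]);w=np.array([-u[1],u[0]])
r=Q[:,:2]-[.6598-.0013,.0452+.0004];X=r@u;Y=r@w
m=(Q[:,2]>.055)&(Q[:,2]<.063)&(X>-.01)&(X<.035)&(Y>.025)&(Y<.045);print(m.sum(),'plate X',np.percentile(X[m],[2,50,98]))
r=np.array(s['tcp_pos'][:2])-[.6598,.0452];print('tcp fence',r@u,r@w)
E
```

```text
9.25 [0.6416186  0.04846833 0.01855048] [-3.13298037  0.20598468  0.0039305 ] [-8.34531753  1.79183412 12.51013102]
78 plate X [-0.0083867   0.00586677  0.01353303]
tcp fence -0.018452456467698684 0.0008672242761625358
```

View pics/s3.png

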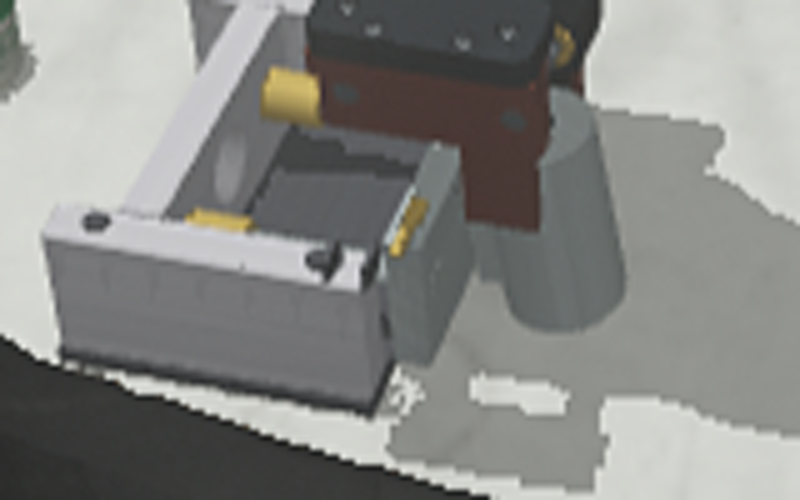

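The side crop shows a problem. The post has tilted in the grip, with its foot at (565,320) trailing and its top leaning towards the fence. The pointer at (408,228) is still at rest. I'll measure the tilt and clearances.

```bash
python3 - <<'E'
from h import *
a=np.radians(-7.5);u=np.array([np.cos(a),np.sin(a)]);w=np.array([-u[1],u[0]])
for f in('side0.npz','side3.npz'):
    P=np.load(f)['P'];Q=P.reshape(-1,3);r=Q[:,:2]-[.6598-.0013,.0452+.0004];X=r@u;Y=r@w;Z=Q[:,2]
    m=(Z>.057)&(Z<.063)&(Y>.03)&(Y<.045)&(X>-.01)&(X<.035);print(f,'plate top',np.round(np.percentile(X[m],[5,50,95])*1e3,1))
    m=(Z>.015)&(Z<.05)&(Y>.045)&(Y<.052)&(X>-.01)&(X<.035);print(f,'plate end',m.sum(),np.round(np.percentile(X[m],[5,50,95])*1e3,1))
    m=(Z>.06)&(Z<.07)&(Y>.035)&(Y<.075)&(X>-.01)&(X<.05);im=np.load(f)['im'].reshape(-1,3)[m]
    b=(im[:,2].astype(int)-im[:,0]>40);print('pointer X,Y',b.sum(),np.round(X[m][b].mean()*1e3,1),np.round(Y[m][b].mean()*1e3,1))
# post slices
for z in range(2,100,6):
    m=(Z*1e3>z)&(Z*1e3<z+6)&(X>-.065)&(X<.035)&(Y>-.025)&(Y<.032)
    if m.sum(): print(z,m.sum(),'X',np.round(np.percentile(X[m],[2,98])*1e3,1),'Y',np.round(np.percentile(Y[m],[2,98])*1e3,1))
E
```

```text
side0.npz plate top [ 0.7  5.  12.5]
side0.npz plate end 131 [ 0.6  5.9 12.2]
pointer X,Y 29 6.7 45.0
side3.npz plate top [ 1.1  6.1 13. ]
side3.npz plate end 129 [ 1.5  6.9 13.2]
pointer X,Y 26 7.3 44.6
2 73 X [-52.9  28.3] Y [ 1.4 31.4]
8 93 X [-47.8  25.3] Y [-1.3 30.2]
14 94 X [-46.6   2.4] Y [ 1.2 29.8]
20 100 X [-46.1   2.1] Y [-2.3 28.9]
26 102 X [-45.2   2.2] Y [ 2.5 26.9]
32 92 X [-44.2   2.1] Y [-2.2 26.9]
38 87 X [-43.7   2.3] Y [ 0.2 27.7]
44 63 X [-42.7   2.5] Y [-2.7 29.8]
50 78 X [-42.5   5.8] Y [-3.5 29.8]
56 178 X [-41.   13.3] Y [ 2.  31.1]
62 84 X [-40.4  -8. ] Y [-11.5  30.9]
68 154 X [-39.4  -7.1] Y [-21.6  30.3]
74 93 X [-39.   -6.4] Y [-19.   31.4]
80 29 X [-28.9  -6.7] Y [27.8 32. ]
```

The post slipped about 5.5 mm back in the grip and tilted 8° because its foot wedged on the bench. I'll lift, back off and let it stand again. Then I'll re-grip lower and harder, and press with the weight carried by the arm.

Call:
play_rows(deltas=[[[-0.001, 0, -0.002], [0, 0, 0], 0], [[-0.003, 0, -0.001], [0, 0, 0], 0], [[-0.005, 0, 0], [0, 0, 0], 0], [[-0.006, 0, 0], [0, 0, 0], 0], [[-0.005, 0, 0.001], [0, 0, 0], 0], [[0, 0, 0.0015], [0, 0, 0], 0], [[0, 0, 0], [0, 0, 0], 0], [[0, 0, 0], [0, 0, 0], 0.47], [[0, 0, 0], [0, 0, 0], 0.52], [[0, 0, 0], [0, 0, 0], 0.62], [[0, 0, 0], [0, 0, 0], 0.62], [[0, 0, 0], [0, 0, 0], 0.62]])

```text
time: 10.8
tcp_pos: [0.623, 0.0502, 0.0183]
eef_rot: [3.135, -0.207, 0.0]
force: [0.5, -0.3, 0.2]
width: 0.621
grasp_force: 0.0
```

```bash
cat > look.py <<'E'
from h import *
import sys
s=bot.sense();print(s['time'],s['tcp_pos'],s['eef_rot'],s['force'],s['width'])
im,d,P,p=grab('side');cv2.imwrite(sys.argv[1],cv2.resize(im[225:325,160:320],None,fx=5,fy=5,interpolation=2))
a=np.radians(-7.5);u=np.array([np.cos(a),np.sin(a)]);w=np.array([-u[1],u[0]])
r=np.array(s['tcp_pos'][:2])-[.6598,.0452];print('tcp fence mm',r@u*1e3,r@w*1e3)
Q=P.reshape(-1,3);r=Q[:,:2]-[.6598-.0013,.0452+.0004];X=r@u;Y=r@w;Z=Q[:,2]
m=(Z>.06)&(Z<.07)&(Y>.035)&(Y<.075)&(X>-.01)&(X<.05);c=im.reshape(-1,3)[m]
b=(c[:,2].astype(int)-c[:,0]>40);print('pointer X (rest 6.7)',b.sum(),np.round(X[m][b].mean()*1e3,1))
m=(Z>.015)&(Z<.05)&(Y>.045)&(Y<.052)&(X>-.01)&(X<.045);print('plate end (rest 5.9)',m.sum(),np.round(np.median(X[m])*1e3,1))
for z in range(4,82,6):
    m=(Z*1e3>z)&(Z*1e3<z+6)&(X>-.08)&(X<-.001)&(Y>-.025)&(Y<.022)
    if m.sum(): print(z,m.sum(),'X',np.round(np.percentile(X[m],[2,98])*1e3,1),'Y',np.round(np.percentile(Y[m],[2,98])*1e3,1))
E
python3 look.py pics/s4.png
```

```text
10.8 [0.62302781 0.05015107 0.01831959] [ 3.13473989e+00 -2.06899923e-01  1.05146975e-04] [ 0.52681528 -0.29967328  0.20891835] 0.6205286783709467
tcp fence mm -37.10384094982063 0.10897666172749507
pointer X (rest 6.7) 28 7.0
plate end (rest 5.9) 132 6.2
4 62 X [-66.9 -30.4] Y [ 3.7 21.2]
10 67 X [-66.4 -28.3] Y [ 2.9 21.1]
16 71 X [-66.3 -25.5] Y [ 2.6 21.6]
22 77 X [-66.1 -23.5] Y [ 3.5 21.2]
28 69 X [-66.8 -27.2] Y [ 2.9 21.7]
34 47 X [-66.8 -41.9] Y [ 2.4 20.9]
40 52 X [-66.7 -45.1] Y [ 2.6 21.3]
46 46 X [-67.1 -45.5] Y [ 2.3 20.6]
52 44 X [-66.2 -45.8] Y [ 0.4 21.1]
58 52 X [-67.2 -44.1] Y [ 1.4 20.8]
64 93 X [-66.6 -44.7] Y [-15.5  20.4]
70 140 X [-65.4 -43.9] Y [-16.   19.2]
```

View pics/s4.png

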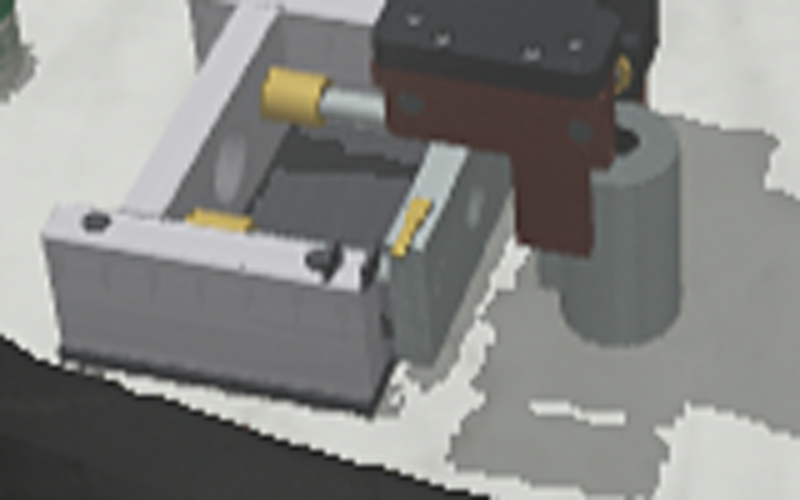

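The picture shows the post upright again, about 9.5 mm behind the TCP, with the plate at rest. I'll re-centre on it, go lower and re-grip at 60 N.

Call:
play_rows(deltas=[[[-0.004, 0, 0.001], [0, 0, 0], 0.62], [[-0.0055, 0, 0.002], [0, 0, 0], 0.62], [[0, 0, 0.002], [0, 0, 0], 0.62], [[0, 0, 0.001], [0, 0, 0], 0.62], [[0, 0, 0], [0, 0, 0], 0.5], [[0, 0, 0], [0, 0, 0], 0.45], [[0, 0, 0], [0, 0, 0], 0.3], [[0, 0, 0], [0, 0, 0], 0], [[0, 0, 0], [0, 0, 0], 0], [[0, 0, 0], [0, 0, 0], 0], [[0, 0, 0], [0, 0, 0], 0]], squeeze=60)

```text
time: 12.22
tcp_pos: [0.6137, 0.0514, 0.0124]
eef_rot: [-3.135, 0.207, -0.0]
force: [0.9, 0.4, 0.5]
width: 0.446
grasp_force: 60.0
```

Call:
play_rows(deltas=[[[0, 0, -0.001], [0, 0, 0], 0], [[0, 0, -0.0005], [0, 0, 0], 0], [[0, 0, 0], [0, 0, 0], 0], [[0, 0, 0], [0, 0, 0], 0]])

```text
time: 12.72
tcp_pos: [0.6134, 0.0514, 0.0137]
eef_rot: [3.135, -0.207, -0.0]
force: [0.4, 0.0, -3.1]
width: 0.447
grasp_force: 60.0
```

```bash
python3 look.py pics/s5.png; python3 - <<'E'
from h import *
im,d,P,p=grab('side');a=np.radians(-7.5);u=np.array([np.cos(a),np.sin(a)]);w=np.array([-u[1],u[0]])
Q=P.reshape(-1,3);r=Q[:,:2]-[.6598-.0013,.0452+.0004];X=r@u;Y=r@w;Z=Q[:,2]
m=(Z>.018)&(Z<.053)&(X>-.035)&(X<-.01)&(Y>.005)&(Y<.017)
print(m.sum(),'front',np.percentile(X[m],[90,98]));k=m&(X>-.028);print('pad side Y fit',np.polyfit(X[k]+.0466,Y[k],1),np.median(Y[k]),k.sum())
E
```

```text
12.725 [0.61342852 0.05141807 0.01371908] [ 3.13474233e+00 -2.06802490e-01 -4.05148754e-04] [ 0.35975647  0.00627909 -3.14344699] 0.4469781437991393
tcp fence mm -46.78638940835278 0.11217850152627461
pointer X (rest 6.7) 25 7.1
plate end (rest 5.9) 128 6.5
4 63 X [-66.5 -30.7] Y [-3.5 20.9]
10 74 X [-66.5 -30.4] Y [-5.6 21.3]
16 73 X [-66.6 -24.6] Y [-5.9 20.8]
22 74 X [-66.9 -26. ] Y [ 3.2 21.5]
28 81 X [-66.9 -25.2] Y [ 3.1 21.1]
34 66 X [-66.7 -24.2] Y [ 2.9 20.7]
40 38 X [-67.  -23.8] Y [ 3.4 19.6]
46 40 X [-66.8 -23.1] Y [ 1.8 18.8]
52 38 X [-66.9 -24.1] Y [ 1.3 18.1]
58 31 X [-66.8 -56.7] Y [ 1.9 18.6]
64 27 X [-66.9 -55.5] Y [-21.9  17.9]
70 72 X [-66.5 -54.4] Y [-19.9  14. ]
78 front [-0.02411438 -0.02332991]
pad side Y fit [-0.35997724  0.02045248] 0.0127639351422196 45
```

Call:
play_rows(deltas=[[[0.003, 0, 0], [0, 0, 0], 0], [[0.004, 0, 0], [0, 0, 0], 0], [[0.004, 0, 0], [0, 0, 0], 0], [[0.004, 0, 0], [0, 0, 0], 0], [[0.003, 0, 0], [0, 0, 0], 0], [[0.002, 0, 0], [0, 0, 0], 0], [[0, 0, 0], [0, 0, 0], 0]])

```text
time: 13.7
tcp_pos: [0.6335, 0.0487, 0.0138]
eef_rot: [3.135, -0.207, -0.0]
force: [-0.4, -0.4, -2.9]
width: 0.439
grasp_force: 60.0
```

Call:
play_rows(deltas=[[[0.0015, 0, 0], [0, 0, 0], 0], [[0.0015, 0, 0], [0, 0, 0], 0], [[0.0015, 0, 0], [0, 0, 0], 0], [[0.0015, 0, 0], [0, 0, 0], 0], [[0.0015, 0, 0], [0, 0, 0], 0], [[0, 0, 0], [0, 0, 0], 0], [[0, 0, 0], [0, 0, 0], 0]])

```text
time: 14.58
tcp_pos: [0.6405, 0.0479, 0.0137]
eef_rot: [-3.135, 0.207, 0.001]
force: [-2.2, 1.1, -2.3]
width: 0.448
grasp_force: 60.0
```

```bash
python3 look.py pics/s6.png
```

```text
14.575 [0.6405137  0.04787094 0.01372007] [-3.13467430e+00  2.06839882e-01  8.88851457e-04] [-2.23039552  1.08110255 -2.27459231] 0.44836930784620577
tcp fence mm -19.469930777536916 0.13071831707300646
pointer X (rest 6.7) 29 9.8
plate end (rest 5.9) 135 8.8
4 64 X [-39.3  -4.2] Y [-0.2 20.6]
10 62 X [-39.8  -4.1] Y [ 2.7 21.3]
16 64 X [-39.3  -1.2] Y [ 5.1 20.8]
22 73 X [-40.   -2.3] Y [ 1.8 21.3]
28 75 X [-39.7  -2.2] Y [ 1.5 20.5]
34 52 X [-40.5  -9.5] Y [ 1.2 20.4]
40 34 X [-39.8 -14.3] Y [-1.  21.2]
46 31 X [-39.5 -28.5] Y [-3.1 17.8]
52 33 X [-39.6 -28.7] Y [-2.2 17.6]
58 34 X [-40.1 -28.9] Y [-12.4  19.1]
64 47 X [-39.1 -27.7] Y [-21.3  17. ]
70 93 X [-38.5 -22.8] Y [-19.6  15.2]
```

View pics/s6.png

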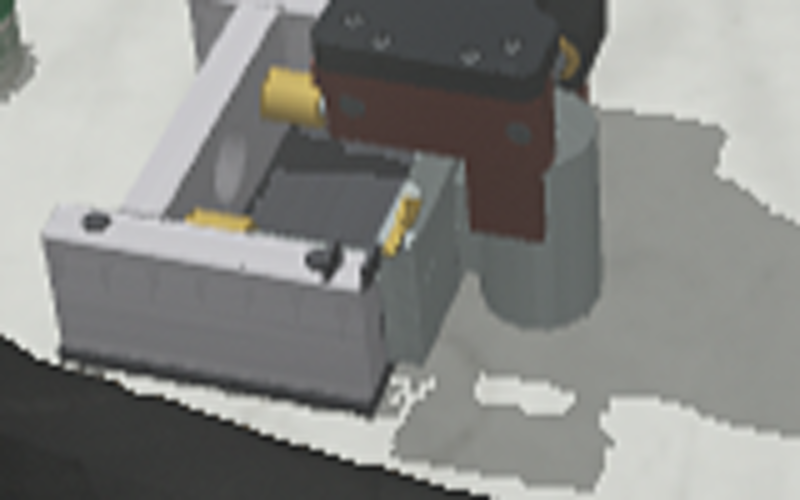

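The crop shows the post upright and the plate pushed back about 3 mm, with force and pointer agreeing. Continuing the press.

Call:
play_rows(deltas=[[[0.0015, 0, 0], [0, 0, 0], 0], [[0.0015, 0, 0], [0, 0, 0], 0], [[0.0015, 0, 0], [0, 0, 0], 0], [[0.0015, 0, 0], [0, 0, 0], 0], [[0.001, 0, 0], [0, 0, 0], 0], [[0, 0, 0], [0, 0, 0], 0], [[0, 0, 0], [0, 0, 0], 0]])

```text
time: 15.5
tcp_pos: [0.6466, 0.047, 0.0137]
eef_rot: [-3.134, 0.207, 0.004]
force: [-7.2, 0.0, 0.6]
width: 0.442
grasp_force: 60.0
```

```bash
python3 look.py pics/s7.png
```

```text
15.5 [0.64661132 0.04703269 0.01365834] [-3.13441866  0.20667125  0.00372093] [-7.24487768  0.01308295  0.62782227] 0.44204390456273385
tcp fence mm -13.315065733201127 0.09554035735941145
pointer X (rest 6.7) 27 15.8
plate end (rest 5.9) 80 12.5
4 60 X [-33.6  -2.8] Y [-0.6 21.1]
10 62 X [-33.3  -1.6] Y [-2.5 21.3]
16 56 X [-33.4  -2.6] Y [-6.1 21.1]
22 65 X [-33.5  -2.5] Y [ 2.  21.7]
28 61 X [-33.   -2.3] Y [ 2.5 21.4]
34 58 X [-33.4  -5.3] Y [ 1.6 20.8]
40 34 X [-34.1 -17.8] Y [ 0.9 20.4]
46 31 X [-33.8 -22.2] Y [ 1.7 17.7]
52 30 X [-33.9 -22.3] Y [-0.4 19.7]
58 41 X [-33.6 -22.3] Y [-3.5 17.8]
64 43 X [-33.4 -18.3] Y [-24.   17.3]
70 105 X [-32.9 -15.8] Y [-19.6  13.5]
```

Call:
play_rows(deltas=[[[0.001, 0, 0], [0, 0, 0], 0], [[0.001, 0, 0], [0, 0, 0], 0], [[0.001, 0, 0], [0, 0, 0], 0], [[0, 0, 0], [0, 0, 0], 0], [[0, 0, 0], [0, 0, 0], 0]])

```text
time: 16.18
tcp_pos: [0.6489, 0.0468, 0.0135]
eef_rot: [-3.134, 0.207, 0.006]
force: [-9.0, 0.5, 1.6]
width: 0.446
grasp_force: 60.0
```

```bash
python3 look.py pics/s8.png
```

```text
16.175 [0.64891912 0.04680289 0.01353214] [-3.13414224  0.20667025  0.00571436] [-8.9924155   0.5201126   1.60480203] 0.44615794496889954
tcp fence mm -10.997009070701411 0.1689366215021368
pointer X (rest 6.7) 30 18.5
plate end (rest 5.9) 60 13.7
4 60 X [-31.4  -2.5] Y [ 0.8 21. ]
10 49 X [-31.2  -2.3] Y [ 3.  21.4]
16 59 X [-31.3  -3.4] Y [ 0.6 21.1]
22 57 X [-31.3  -2.8] Y [ 0.6 21.6]
28 59 X [-31.  -3.] Y [-0.7 21. ]
34 55 X [-31.3  -2.1] Y [ 4.6 21.4]
40 38 X [-31.7 -16.1] Y [-3.4 20.3]
46 29 X [-30.8 -20.5] Y [-4.8 18.1]
52 33 X [-31.4 -21. ] Y [-7.1 18.3]
58 32 X [-31.4 -20.2] Y [-8.1 20.7]
64 38 X [-31.  -19.5] Y [-24.5  18.7]
70 119 X [-30.9 -13.2] Y [-19.9  15.2]
```

View pics/s8.png

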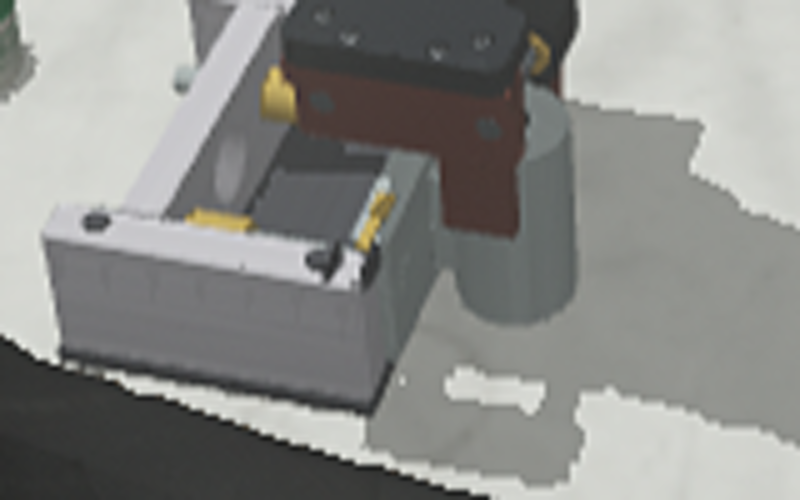

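The crop shows the pointer at (375,220), just between the ribs, the post upright and pad against plate: about 11.6 mm, 9 N. Now I'll set the post down on the bench, 1.1 mm, gently.

Call:
play_rows(deltas=[[[0.0005, 0, 0.0003], [0, 0, 0], 0], [[0, 0, 0.0003], [0, 0, 0], 0], [[0, 0, 0], [0, 0, 0], 0], [[0, 0, 0], [0, 0, 0], 0]])

```text
time: 16.73
tcp_pos: [0.6493, 0.0468, 0.0129]
eef_rot: [-3.134, 0.207, 0.006]
force: [-9.0, 1.2, 2.0]
width: 0.444
grasp_force: 60.0
```

Call:
play_rows(deltas=[[[0, 0, 0.0003], [0, 0, 0], 0], [[0, 0, 0], [0, 0, 0], 0], [[0, 0, 0], [0, 0, 0], 0]])

```text
time: 17.1
tcp_pos: [0.6493, 0.0468, 0.0126]
eef_rot: [-3.134, 0.207, 0.006]
force: [-10.5, 2.0, 2.6]
width: 0.446
grasp_force: 60.0
```

```bash
python3 look.py pics/s9.png
```

```text
17.1 [0.64927927 0.04678668 0.01256002] [-3.1341417   0.20650998  0.00610396] [-10.53972742   2.009727     2.60471529] 0.44642396807051643
tcp fence mm -10.637825418799757 0.19987580416069026
pointer X (rest 6.7) 29 18.3
plate end (rest 5.9) 56 13.8
4 55 X [-30.8  -2. ] Y [ 1.5 20.5]
10 54 X [-30.9  -1.8] Y [ 1.9 21.4]
16 52 X [-31.6  -2.8] Y [ 2.2 21.3]
22 61 X [-30.9  -1.8] Y [-0.8 21.3]
28 63 X [-30.5  -1.2] Y [-3.2 20.8]
34 53 X [-30.3  -3.6] Y [-3.5 21.3]
40 31 X [-30.8 -20. ] Y [-5.9 19.6]
46 31 X [-30.5 -20.6] Y [-2.2 18.4]
52 33 X [-31. -20.] Y [ 1.7 21.6]
58 32 X [-31.2 -19.7] Y [-9.2 18.6]
64 67 X [-30.7 -12.2] Y [-23.8  18.9]
70 85 X [-29.2 -13. ] Y [-19.9  14.6]
```

Call:
play_rows(deltas=[[[0, 0, 0.0002], [0, 0, 0], 0], [[0, 0, 0], [0, 0, 0], 0], [[0, 0, 0], [0, 0, 0], 0]])

```text
time: 17.52
tcp_pos: [0.6493, 0.0468, 0.0125]
eef_rot: [-3.134, 0.206, 0.006]
force: [-10.0, 1.6, 3.1]
width: 0.444
grasp_force: 60.0
```

Call:
play_rows(deltas=[[[0, 0, 0.0002], [0, 0, 0], 0], [[0, 0, 0], [0, 0, 0], 0], [[0, 0, 0], [0, 0, 0], 0]])

```text
time: 17.9
tcp_pos: [0.6493, 0.0468, 0.0124]
eef_rot: [-3.134, 0.206, 0.006]
force: [-9.4, 1.7, 3.2]
width: 0.447
grasp_force: 60.0
```

```bash
python3 look.py pics/s10.png | head -4; python3 - <<'E'
from h import *
im,d,P,p=grab('side');im2,d2,P2,_=grab('side');P=(P+P2)/2
a=np.radians(-7.5);u=np.array([np.cos(a),np.sin(a)]);w=np.array([-u[1],u[0]])
Q=P.reshape(-1,3);r=Q[:,:2]-[.6598-.0013,.0452+.0004];X=r@u;Y=r@w;Z=Q[:,2]
m=(Y>0)&(Y<.018)&(X>-.028)&(X<-.012)&(Z>.064)&(Z<.082);print('post top z',m.sum(),np.percentile(Z[m],[10,50,90]))
T=np.load('side0.npz')['P'].reshape(-1,3);m=(np.hypot(T[:,0]-.4858,T[:,1]-.0968)<.017)&(T[:,2]>.06);print('start top z',np.percentile(T[m,2],[10,50,90]))
E
```

```text
17.9 [0.64926593 0.04680208 0.01243571] [-3.1339895   0.20642559  0.00612317] [-9.40343565  1.730723    3.16688985] 0.44669038207176154
tcp fence mm -10.65306647387544 0.21339690532467442
pointer X (rest 6.7) 28 18.4
plate end (rest 5.9) 58 14.1
post top z 59 [0.06587305 0.07043669 0.07158752]
start top z [0.06956342 0.07073881 0.07189092]
```

View pics/s10.png

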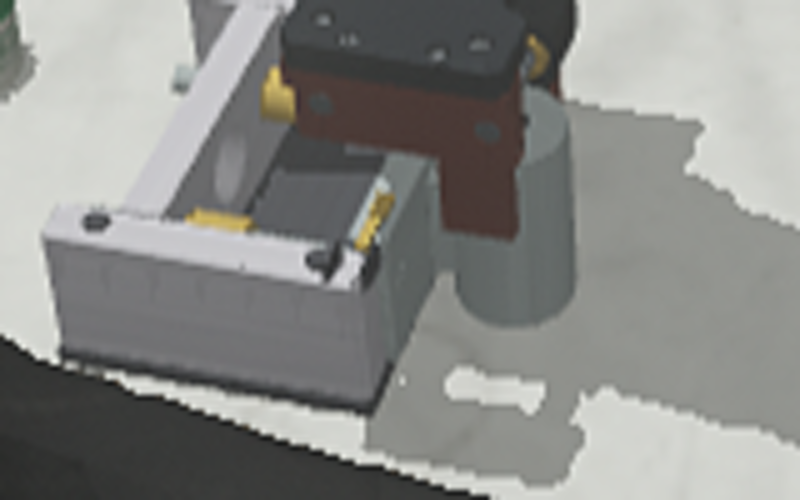

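The last crop shows the pointer at (373,222) between the ribs and the post upright on the bench with its pad against the plate. Its top is at the starting height, and the push is steady at about 9.5–10 N.

```bash
python3 -c "
from station import bot
print(bot.sign_off())"
```

```text
the job is handed in; nothing more can be done
None
```

I handed the job in with the post gripped at 60 N, standing on the bench and pressing the plate back about 11.7 mm (about 10 N), with the pointer between the ribs; on the first press the post slipped and tilted in the grip, so I set it down, re-gripped it and pressed again.

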